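# Load the water filter and clamp the cartridge home

### The arm

A 6-joint arm with a two-finger parallel gripper is mounted at the origin on a cart in front of the work surface, level with it; the furniture and walls round the work are solid. World frame = base frame: x ahead of the robot, y to its left, z up, the work surface at z = 0. Lengths are in mm, angles in rad, forces in N, time in s.
With the tool pointing down it reaches from about 350 to 850 mm from the base axis. Payload 8.1 kg.
Tool frame: the origin (TCP) lies at the very end of the fingers, on their centre line; the grasp point (between the pads) lies 19 mm behind it; z points along the fingers, y is the line along which they close (so a half turn about z gives the same grasp; the last joint's range is limited). The gripper opens to 85 mm and grips with 20 to 120 N. Pads are 22 mm wide; open, the fingers measure 114 mm over their backs; the gripper's body (76 mm by 85 mm) begins 54 mm behind the grasp point. The pads swing forward as they close: fully open they stand 13 mm farther back than shut.
Start: joints at [-1.214, 0.13, 1.488, -0, 1.523, -0.085], TCP at [256.56, -542.386, 231.292] pointing down, gripper open.
Joint ranges: [-2.96, 2.96], [-0.89, 2.26], [0.02, 2.5], [-1.34, 4.48], [0, 2.73], [-2.66, 2.66]. Speed limits (rad/s): [2.39, 2.39, 2.79, 3.14, 3.14, 3.14].

### API

Orientations are given as a unit quaternion [x, y, z, w].
In Python, from station import arm gives the robot as it stands. The module is installed in compiled form; this text tells all that it offers.
- The arm moves only by the tool carry_out, never from a script. Its argument "moves" is a list of rows, each a list of 3 entries, a list of its own where there are three numbers: the shift along the tool's x, y, z as a fraction of full scale, then the turn about the tool's z as a fraction of full scale, then the opening in per cent of the stroke, from 0 (shut) to 100 (fully open). In form: [[[dx, dy, dz], spin, claw], ...]. A call has 1 to 10 rows; each row shifts and turns the commanded pose from where the row before left it, along the tool's axes as they then stand; what a row does not reach is not made up. Full scale, the value 1, is 150 mm for a shift and pi rad for a turn. A row lasts 1/12 s, in which the tool goes at most 41.7 mm and 7.16 degrees, less where a joint would pass 70% of its speed; a pose out of reach is approached as far as the arm can. A call with a number of a shift or a turn outside -1 to 1 is refused whole. A call with a gripper value outside its range is refused whole. The fingers move at their own pace and stop on an object; "newtons" is the grip in N (left out, the last holds). Time passes only in rows, so rows that do not move let the fingers close. It gives the time, the measured TCP pose, the force, the opening and the grip force at its end, in the units of the state.
- arm.read_state(): the state, without advancing time (a new reading comes with each control period).
- arm.camera(name): name is "side" or "top" or "wrist"; returns (picture, depth): 480x640x3 uint8, red, green, blue; 480x640 float32, mm along the optical axis (not along the pixel's ray), 0 where there is no reading.
- arm.camera_model(name): a dict with "K" (3x3 intrinsics, pixels), "pose" (4x4, takes a point from camera to world coordinates). Camera axes: x right, y down, z forward; pixel columns grow to the right and rows downward; lengths in mm; the calibration is good to about 2 mm. A picture is of the moment at which its call begins: read the wrist's pose just before it. camera_model takes no time and is no camera call; for the wrist camera it gives the pose at the moment of the call.
- arm.sign_off(): hands the job in; it is judged then, once.
Trained networks look in the newest picture that a camera, given by its name, has taken for a name from the list of things; names that differ only in an ending like _2 or _b are one class to them, and where a whole thing is asked for, a point or a joint stands for the part that bears it (a point fixed in the world has none). Each returns a list of dicts, best first, with "conf" (0 to 1); they miss things now and then, are a little off and sometimes report something else, mostly with a low value. They report only what shows in the picture. A call takes as long as a camera call. They do not tell look-alikes from the thing itself.
- arm.recognise(camera, label): "bbox" ([left, top, right, bottom] in pixels, round what is visible of it).
- arm.place_of(camera, label): "centre" ([column, row] in pixels: a listed point, or the origin of a listed thing).
The state is a dict: "time_s": time; "joints": joint angles; "joint_velocities": joint speeds; "joint_torque": joint torques, N m; "eef_pos": TCP position; "tool_rot": TCP orientation; "contact_force": force on the tool from outside, world axes, zero at the start; "wrist_torque": the same for the moment, N m; "opening": finger opening in mm; "grip_force": force on a finger pad.
Only numpy, scipy, OpenCV 4.12 (cv2) and the standard library are available. Lean on these libraries where they do the work, as an engineer would, in place of code of your own. Each camera call takes 0.05 s, during which the arm holds its last target. There are 200 camera calls.

### The job

Fit the filter cartridge upright into the cradle of the water filter unit: the cradle sits a little off to one side or the other, so feel for its opening rather than forcing it, and let go once the cartridge stands in it. Then swing the hinged clamp over and press it slowly and gently all the way down, so that it drives the cartridge home without being rammed, and leave it shut. Do not disturb the things standing around.

Things in the scene. Friction and masses are not known exactly. Their poses are not given: they have to be found in the camera images.
- cartridge: the filter cartridge: upright white ribbed block with grey bands, 54 (its x) x 36 (its y) x 75 mm high, about 0.2 kg; origin at the centre of its underside, z up its height. It may go in either way round. Starts standing on the worktop
- filter_unit: the water filter unit, fixed to the worktop: white base 200 (x) x 160 (y) x 18 mm, grey cradle block in the middle, steel clamp hinged between two 118 mm high cheeks at the rear (x 56 to 92, y -64 and +64 mm, 12 mm thick). Origin at the centre of its underside, x to the rear (hinge side), z up. The cartridge stands in the cradle with its 54 mm side along the unit's x
- cradle_mid (a point): fixed point 60 mm above the unit's origin, level with the cradle's rim. The cradle block is 88 (x) x 78 (y) x 42 mm with an upright opening of 57 (x) x 39 (y) mm (1.5 mm to spare each side, 2 mm chamfer). Its opening is centred along x, but lies up to 13 mm to either side of this point along the unit's y; where is not reported: feel or look for it. It takes 25 N to shift the cradle
- home (a point): fixed point 22 mm above the unit's origin: height of the cartridge's underside when home. A lift plate in the cradle starts 10 to 14 mm higher and the cartridge first stands on it. It yields above 8 N, slowly (8 N plus 2 N per mm/s), stays where pushed, and stops 2 mm below home. Over 50 N from the cradle when fitting it (side and rim contacts summed), or 30 N from the clamp, damages the cartridge
- clamp (a joint): angle of the clamp, rad: 0 is shut on its stop; it starts at 1.85 to 2.05, leaning back away from the robot. The hinge is stiff (0.35 N m), so it stays where it is left. Two steel side arms (10 mm wide, at y -50 and +50 mm) carry a black handle bar at the end and, 70 mm from the hinge, a black 18 mm roller that bears on the cartridge's top (97 mm above the unit's origin when shut)
- clamp_hinge (a point): the clamp's hinge axis (along the unit's y), 70 mm behind and 105 mm above the unit's origin
- clamp_bar (a point): middle of the clamp's handle bar: black round bar 14 mm thick, 90 mm clear between the side arms, along the unit's y; with the clamp shut it lies 150 mm in front of the hinge axis and 20 mm above it. It moves with the clamp, so on a circle of 151 mm radius about the hinge axis
- spice_tin: bystander: dark spice tin with a black lid, 69 mm wide, 70 mm high; origin under its centre
- salt_shaker: bystander: glass salt shaker with a grey top, 44 mm wide, 90 mm high; origin under its centre
- tea_light: bystander: small tea light, 38 mm wide, 15 mm high; origin under its centre
Mind the look-alikes: they are no part of the job. What is shaped like the cartridge but blue or red is not meant.

How it is judged:
By the outcome, as a careful person would: the job done as asked, in the order asked, and still so for the second after the job is handed in, with the robot touching nothing.
It also fails if it takes over 72 s, if anything falls off the work surface, if the arm or the gripper's body presses on something with over 40 N, if the wrist force passes 120 N, or if a joint passes its speed limit or range.

## Working session

There is one attempt and no reset: what is moved stays moved. The work goes in short steps, Python scripts to look and compute and a tool call to move; the robot and the scene stay as the last step left them, time stands still between calls to the robot, and variables do not carry over. Pictures are saved under pics/ and viewed, at most 10 in all, crops included, and the job is handed in when it is done.

Besides the shell and the picture viewer there is one more tool, called after "Call:" as a command line: name --argument value ..., lists and objects as JSON in quotes. carry_out: Moves the arm, as the interface text tells. Its arguments: {"type":"object","properties":{"moves":{"type":"array","items":{"type":"array"}},"newtons":{"type":"number"}},"required":["moves"]}

```bash
mkdir -p pics; cat > h.py <<'E'
from station import arm
import numpy as np, cv2
def world(cam,u,v,d):
    m=arm.camera_model(cam);K=np.array(m["K"]);T=np.array(m["pose"])
    p=np.array([(u-K[0,2])/K[0,0]*d,(v-K[1,2])/K[1,1]*d,d,1]);return (T@p)[:3]
def cloud(cam,dep):
    m=arm.camera_model(cam);K=np.array(m["K"]);T=np.array(m["pose"])
    v,u=np.mgrid[:480,:640]
    P=np.stack([(u-K[0,2])/K[0,0]*dep,(v-K[1,2])/K[1,1]*dep,dep],-1)
    return P@T[:3,:3].T+T[:3,3]
def proj(cam,p):
    m=arm.camera_model(cam);K=np.array(m["K"]);T=np.linalg.inv(np.array(m["pose"]))
    q=K@(T[:3,:3]@np.array(p)+T[:3,3]);return q[:2]/q[2]
E
python3 - <<'E'
from h import *
ims=[]
for c in("top","side"):
    im,d=arm.camera(c);np.savez("pics/%s0.npz"%c,im=im,d=d);P=cloud(c,d)
    for l in("cartridge","filter_unit","clamp_bar","clamp_hinge","cradle_mid","spice_tin","salt_shaker","tea_light"):
        for r in arm.place_of(c,l)[:3]:
            if r["conf"]<.3: continue
            u,v=map(int,r["centre"]);print(c,l,round(r["conf"],2),(u,v),P[min(v,479),min(u,639)].round())
    ims.append(im)
    cv2.imwrite("pics/%s0.png"%c,im[:,:,::-1])
m=np.hstack(ims);cv2.imwrite("pics/both.png",cv2.resize(np.vstack(ims),(640,960))[:,:,::-1])
s=arm.read_state();print(s)
print(arm.camera_model("top")["pose"],arm.camera_model("side")["pose"])
E
```

```text
top cartridge 0.68 (435, 301) [ 398. -250.   74.]
top cartridge 0.62 (420, 267) [ 488. -213.   77.]
top cartridge 0.58 (427, 232) [ 581. -237.   71.]
top filter_unit 0.9 (335, 263) [507.   9.  32.]
top clamp_bar 0.93 (352, 190) [667. -31. 236.]
top clamp_hinge 0.91 (344, 234) [576. -14. 112.]
top cradle_mid 0.96 (337, 258) [520.   3.  29.]
top cradle_mid 0.33 (350, 193) [659. -26. 240.]
top spice_tin 0.69 (342, 230) [598. -13.  20.]
top spice_tin 0.59 (194, 280) [467. 384.  67.]
top salt_shaker 0.71 (445, 197) [ 679. -294.   46.]
top tea_light 0.66 (206, 246) [564. 365.   1.]
side cartridge 0.89 (393, 241) [ 489. -201.   17.]
side cartridge 0.75 (366, 228) [ 585. -239.    5.]
side cartridge 0.7 (435, 243) [ 394. -242.   21.]
side filter_unit 0.74 (341, 282) [500.  38.  33.]
side clamp_bar 0.77 (296, 171) [658. -24. 236.]
side clamp_bar 0.52 (343, 262) [534. -29.  35.]
side clamp_hinge 0.62 (321, 234) [580.  -5. 108.]
side cradle_mid 0.6 (342, 261) [536. -28.  37.]
side spice_tin 0.68 (252, 399) [448. 420.  48.]
side spice_tin 0.63 (345, 276) [489.  41.  55.]
side salt_shaker 0.79 (34
[... 637 characters left out ...]
: array([-0.45084558,  0.00234463, -0.72380059]), 'wrist_torque': array([-0.01017625,  0.0180927 ,  0.02864341]), 'grip_force': 0.0, 'opening': 85.43629269664518}
[[-2.12826499e-02 -9.94852053e-01  9.90779594e-02  4.03308172e+02]
 [-9.99742577e-01  2.19566392e-02  5.71707693e-03  4.70483037e+01]
 [-7.86306473e-03 -9.89307800e-02 -9.95063251e-01  1.58952852e+03]
 [ 0.00000000e+00  0.00000000e+00  0.00000000e+00  1.00000000e+00]] [[-8.46154941e-01 -2.86182991e-01  4.49578815e-01 -5.83182605e-01]
 [-5.32905003e-01  4.45111562e-01 -7.19644326e-01  9.27425300e+02]
 [ 5.83723747e-03 -8.48513402e-01 -5.29141695e-01  7.80326289e+02]
 [ 0.00000000e+00  0.00000000e+00  0.00000000e+00  1.00000000e+00]]
```

View pics/top0.png

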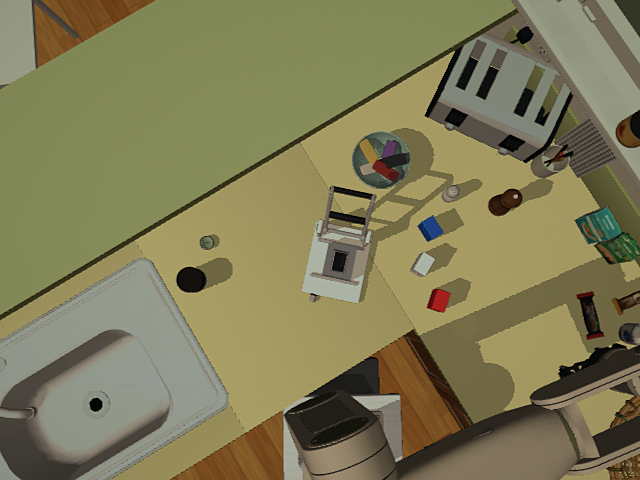

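View pics/side0.png

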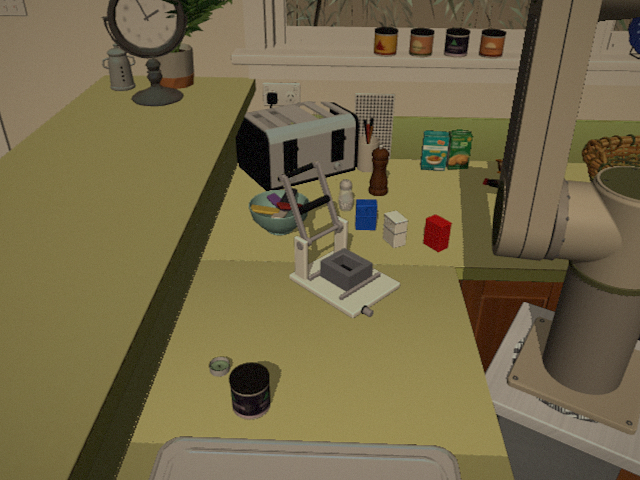

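Top view: the candidates for the cartridge are white (423,264), blue (430,228) and red (439,300). By the description it is the white one. The side view agrees: white with grey bands at (395,229). The cradle opening is at top (340,261), and the clamp is leaning back.

```bash
python3 - <<'E'
from h import *
z=np.load("pics/top0.npz");im,d=z["im"],z["d"];P=cloud("top",d)
a=cv2.resize(im[225:305,380:460],(480,480),interpolation=cv2.INTER_CUBIC)
s=np.load("pics/side0.npz")["im"]
b=cv2.resize(s[200:260,365:425],(300,480)) if 0 else cv2.resize(s[205:255,370:420],(320,320))
b=cv2.copyMakeBorder(b,0,160,0,0,cv2.BORDER_CONSTANT)
cv2.imwrite("pics/crop.png",np.hstack([a,b])[:,:,::-1])
def rect(mask,name):
    r=cv2.minAreaRect(P[mask][:,:2].astype(np.float32));print(name,mask.sum(),r,P[mask].mean(0).round(1))
near=lambda x,y,R:np.hypot(P[...,0]-x,P[...,1]-y)<R
rect(near(488,-213,50)&(P[...,2]>65)&(P[...,2]<85),"cart")
rect(near(520,0,140)&(P[...,2]>10)&(P[...,2]<24),"base")
rect(near(520,0,80)&(P[...,2]>52)&(P[...,2]<66),"rim")
rect(near(520,0,60)&(P[...,2]>24)&(P[...,2]<45),"inside")
rect(near(660,-25,70)&(P[...,2]>215)&(P[...,2]<260),"bar")
rect(near(580,-15,110)&(P[...,2]>108)&(P[...,2]<125),"cheeks")
print(arm.camera_model("wrist"))
E
```

```text
cart 293 ((497.17987060546875, -225.48983764648438), (37.200008392333984, 54.81814193725586), 58.62356948852539) [ 496.9 -225.1   74.4]
base 2580 ((508.6895446777344, 3.02618408203125), (244.9122314453125, 231.7088165283203), 89.84008026123047) [496.9   8.5  17.4]
rim 627 ((518.3336181640625, 1.2828216552734375), (125.93215942382812, 103.08321380615234), 75.5758056640625) [511.3  -3.1  59.5]
inside 368 ((515.2659301757812, -3.4840965270996094), (111.5556869506836, 110.30364227294922), 84.97227478027344) [514.7  -1.7  31.7]
bar 370 ((647.8270263671875, -29.77098846435547), (112.32957458496094, 43.66972351074219), 75.32537841796875) [654.7 -31.6 236.1]
cheeks 277 ((583.07080078125, -14.7559814453125), (145.5160675048828, 34.8597412109375), 77.04969787597656) [580.8 -12.9 114.8]
{'K': array([[338.76854696,   0.        , 325.2367948 ],
       [  0.        , 338.76854696, 241.42769553],
       [  0.        ,   0.        ,   1.        ]]), 'pose': array([[ 4.26948109e-01, -8.55329560e-01, -2.93473434e-01,
         3.32539344e+02],
       [-9.04275947e-01, -4.03633947e-01, -1.39156921e-01,
        -5.06188597e+02],
       [ 5.69187492e-04,  3.24793752e-01, -9.45784698e-01,
         3.73067338e+02],
       [ 0.00000000e+00,  0.00000000e+00,  0.00000000e+00,
         1.00000000e+00]])}
```

View pics/crop.png

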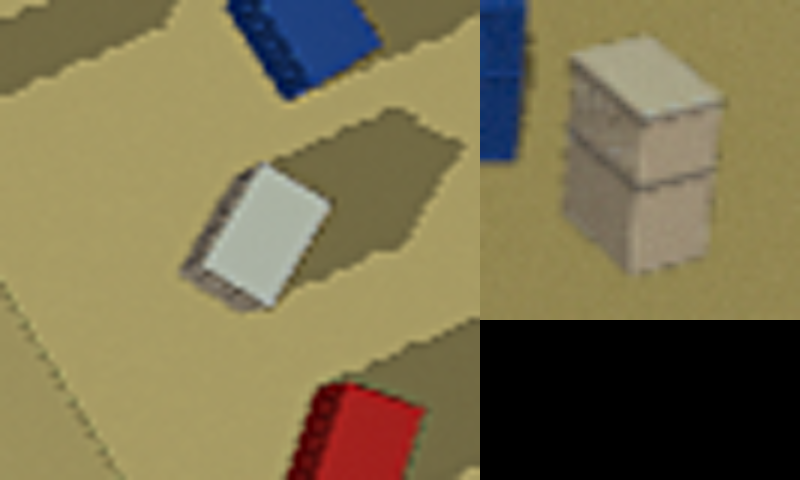

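The crop shows the white block at (265,235) with its grey band, so it is the one meant. It lies at about (497,-225), with its long axis at -31°. Moving above it.

Call:
carry_out --moves '[[[0.235,-0.123,0],0,100],[[0.235,-0.123,0],0,100],[[0.235,-0.123,0],0,100],[[0.235,-0.123,0],0,100],[[0.235,-0.123,0],0,100],[[0.235,-0.123,0],0,100],[[0.235,-0.123,0],0,100],[[0.235,-0.123,0],0,100],[[0.235,-0.123,0],0,100],[[0.235,-0.123,0],0,100]]' --newtons 40

```text
time_s: 1.73
eef_pos: [497.2, -223.1, 231.6]
tool_rot: [0.976, 0.219, 0.0, 0.0]
contact_force: [0.3, -1.8, 0.4]
opening: 85.4
grip_force: 0.0
```

Call:
carry_out --moves '[[[0,0,0],0.0395,100],[[0,0,0],0.0395,100],[[0,0,0],0.0395,100],[[0,0,0],0.0395,100],[[0,0,0],0.0395,100],[[0,0,0],0.0395,100],[[0,0,0],0.0395,100],[[0,0,0],0.0385,100],[[0,0,0],0,100]]'

```text
time_s: 2.48
eef_pos: [496.3, -224.9, 231.4]
tool_rot: [0.962, -0.273, 0.0, 0.0]
contact_force: [-0.7, 0.4, 0.2]
opening: 85.5
grip_force: 0.0
```

```bash
cat >> h.py <<'E'
def to(p,tooly_deg=None,s=None):
    s=s or arm.read_state()
    from scipy.spatial.transform import Rotation as R
    M=R.from_quat(s["tool_rot"]).as_matrix()
    a=np.degrees(np.arctan2(M[1,1],M[0,1]))
    print("pos",s["eef_pos"].round(1),"tooly",round(a,2),"F",np.round(s["contact_force"],1),"open",round(s["opening"],1),"grip",round(s["grip_force"],1),"t",round(s["time_s"],2))
    if p is not None: print("shift/150",(M.T@(np.array(p)-s["eef_pos"])/150).round(4))
    if tooly_deg is not None:
        d=(a-tooly_deg+90)%180-90;print("spin",round(d/180,4))
def rect(P,mask,name):
    r=cv2.minAreaRect(P[mask][:,:2].astype(np.float32));print(name,mask.sum(),np.round(r[0],1),np.round(r[1],1),round(r[2],1),P[mask].mean(0).round(1));return r
E
python3 - <<'E'
from h import *
m=arm.camera_model("wrist");im,d=arm.camera("wrist");P=cloud("wrist",d)
cv2.imwrite("pics/w1.png",im[:,:,::-1])
near=np.hypot(P[...,0]-497,P[...,1]+225)<50
r=rect(P,near&(P[...,2]>68)&(P[...,2]<82)&(d>0),"cart")
to([*r[0],200],58.6)
E
```

```text
cart 2317 [ 498.4 -225.1] [36.7 54.9] 57.8 [ 499.7 -225.7   73.8]
pos [ 496.4 -224.9  231.4] tooly -121.27 F [-0.4 -0.5  0.3] open 85.8 grip 0.0 t 2.53
shift/150 [ 0.012  -0.0061  0.2092]
spin 0.0007
```

View pics/w1.png

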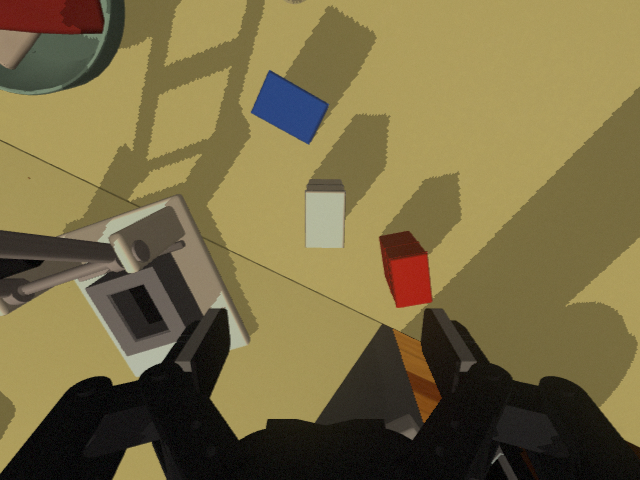

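The wrist view shows the white cartridge at (325,215), between the blue and red look-alikes, and the unit with its opening at (140,305). Descending to grasp.

Call:
carry_out --moves '[[[0.012,-0.006,0.2],0.003,100],[[0,0,0.25],0,100],[[0,0,0.25],0,100],[[0,0,0.25],0,100],[[0,0,0.2],0,100],[[0,0,0.1],0,100],[[0,0,0.053],0,100],[[0,0,0],0,0],[[0,0,0],0,0],[[0,0,0],0,0]]' --newtons 40

```text
time_s: 3.37
eef_pos: [499.7, -225.8, 37.8]
tool_rot: [0.962, -0.274, 0.002, 0.0]
contact_force: [-0.2, -0.6, 0.1]
opening: 51.8
grip_force: 0.0
```

Call:
carry_out --moves '[[[0,0,0],0,0],[[0,0,0],0,0],[[0,0,0],0,0],[[0,0,0],0,0]]'

```text
time_s: 3.7
eef_pos: [499.9, -225.9, 38.0]
tool_rot: [0.961, -0.275, 0.002, 0.0]
contact_force: [-0.0, 0.8, 7.0]
opening: 35.6
grip_force: 40.9
```

```bash
python3 - <<'E'
from h import *
im,d=arm.camera("wrist");P=cloud("wrist",d);cv2.imwrite("pics/w2.png",im[:,:,::-1])
to([498,-225,180])
E
```

```text
pos [ 499.9 -226.    38. ] tooly -121.91 F [0.7 0.2 7. ] open 35.7 grip 40.9 t 3.75
shift/150 [-0.0105  0.0011 -0.9467]
```

Call:
carry_out --moves '[[[0,0,-0.1],0,0],[[0,0,-0.2],0,0],[[0,0,-0.25],0,0],[[0,0,-0.25],0,0],[[0,0,-0.2],0,0],[[0,0,0],0,0],[[0,0,0],0,0]]'

```text
time_s: 4.33
eef_pos: [499.9, -225.9, 189.0]
tool_rot: [0.961, -0.275, 0.003, 0.001]
contact_force: [-0.0, -0.1, -2.4]
opening: 35.5
grip_force: 40.4
```

```bash
python3 - <<'E'
from h import *
im,d=arm.camera("wrist");P=cloud("wrist",d);cv2.imwrite("pics/w3.png",im[:,:,::-1]);np.savez("pics/w3.npz",im=im,d=d,P=P)
near=lambda x,y,R:(np.hypot(P[...,0]-x,P[...,1]-y)<R)&(d>0)
rect(P,near(515,0,62)&(P[...,2]>56)&(P[...,2]<64),"rim")
rect(P,near(515,0,30)&(P[...,2]>24)&(P[...,2]<45),"plate")
rect(P,near(510,0,135)&(P[...,2]>14)&(P[...,2]<22),"base")
to(None)
E
```

```text
rim 3949 [509.8  -1.4] [80.4 88.9] 76.9 [512.3  -1.5  57. ]
plate 1167 [512.    9.5] [20.5 49.6] 76.7 [513.1  12.7  33.4]
base 5908 [513.4   2.7] [158.5 193. ] 76.8 [526.  -30.   15.4]
pos [ 498.6 -225.2  186.5] tooly -121.91 F [ 0.1 -0.1 -3.1] open 35.7 grip 40.4 t 4.38
```

View pics/w3.png

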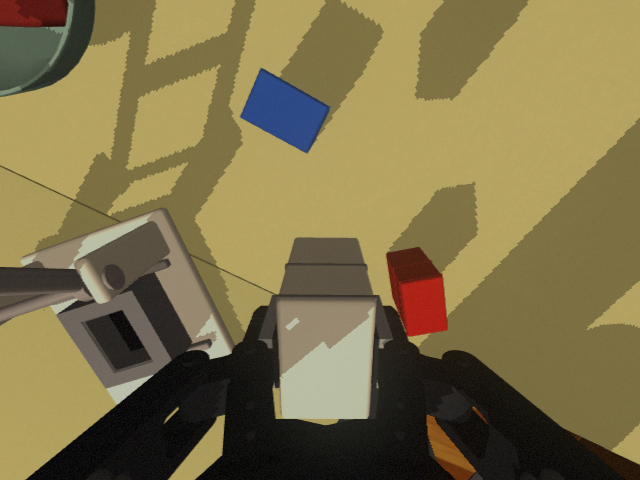

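The cartridge is held straight, at (327,355) in the wrist view. The cradle opening shows at (118,338). Measuring the opening from this same picture.

```bash
python3 - <<'E'
from h import *
z=np.load("pics/w3.npz");P=z["P"];d=z["d"]
a=np.radians(-13.1);ex=np.array([np.cos(a),np.sin(a)]);ey=np.array([-ex[1],ex[0]])
c=np.array([511,0]);X=(P[...,:2]-c)@ex;Y=(P[...,:2]-c)@ey;Z=P[...,2]
ok=(d>0)&(abs(X)<60)&(abs(Y)<60)
r=ok&(Z>54)&(Z<60.5)
m=r&(abs(X)<18);h=np.histogram(Y[m],np.arange(-50,51,2));print("Y");print([(int(e),int(n)) for e,n in zip(h[1],h[0])])
m=r&(abs(Y-3)<10);h=np.histogram(X[m],np.arange(-56,57,2));print("X");print([(int(e),int(n)) for e,n in zip(h[1],h[0])])
for lo,hi in((54,56),(56,58),(58,62)):print(lo,(ok&(Z>lo)&(Z<hi)).sum())
b=(d>0)&(abs(Z-15.5)<3)&(abs(X)<120)&(abs(Y)<100);print("base",X[b].min(),X[b].max(),Y[b].min(),Y[b].max(),np.percentile(X[b],[.5,99.5]),np.percentile(Y[b],[.5,99.5]))
E
```

```text
Y
[(-50, 0), (-48, 0), (-46, 0), (-44, 0), (-42, 88), (-40, 82), (-38, 72), (-36, 72), (-34, 68), (-32, 69), (-30, 69), (-28, 72), (-26, 75), (-24, 41), (-22, 8), (-20, 0), (-18, 0), (-16, 0), (-14, 0), (-12, 0), (-10, 0), (-8, 0), (-6, 0), (-4, 0), (-2, 0), (0, 0), (2, 0), (4, 0), (6, 0), (8, 0), (10, 0), (12, 0), (14, 0), (16, 35), (18, 117), (20, 72), (22, 67), (24, 70), (26, 68), (28, 70), (30, 60), (32, 74), (34, 62), (36, 51), (38, 4), (40, 0), (42, 0), (44, 0), (46, 0), (48, 0)]
X
[(-56, 0), (-54, 0), (-52, 0), (-50, 0), (-48, 0), (-46, 13), (-44, 32), (-42, 38), (-40, 31), (-38, 33), (-36, 36), (-34, 36), (-32, 45), (-30, 27), (-28, 0), (-26, 0), (-24, 0), (-22, 0), (-20, 0), (-18, 0), (-16, 0), (-14, 0), (-12, 0), (-10, 0), (-8, 0), (-6, 0), (-4, 0), (-2, 0), (0, 0), (2, 0), (4, 0), (6, 0), (8, 0), (10, 0), (12, 0), (14, 0), (16, 0), (18, 0), (20, 0), (22, 0), (24, 0), (26, 3), (28, 30), (30, 42), (32, 44), (34, 44), (36, 39), (38, 44), (40, 41), (42, 35), (44, 0), (46, 0), (48, 0), (50, 0), (52, 0), (54, 0)]
54 661
56 3757
58 192
base -94.63280383436505 98.6840860667695 -77.00658809881405 83.168948826719 [-88.08377581  98.06004743] [-75.99712955  80.61345561]
```

```bash
python3 - <<'E'
from h import *
z=np.load("pics/w3.npz");P=z["P"];d=z["d"]
e=np.array([498.6,-225.2]);a=np.radians(-31.91);tx=np.array([np.cos(a),np.sin(a)]);ty=np.array([tx[1],-tx[0]])
ty=np.array([np.cos(np.radians(-121.91)),np.sin(np.radians(-121.91))])
X=(P[...,:2]-e)@tx;Y=(P[...,:2]-e)@ty;Z=P[...,2]
v,u=np.mgrid[:480,:640];m=(d>0)&(u>285)&(u<370)&(v>240)&(v<415)
print(np.percentile(Z[m],[1,10,50,90,99]).round(1))
t=m&(Z>215);h=np.histogram(X[t],np.arange(-40,41,2));print([(int(e),int(n)) for e,n in zip(h[1],h[0])])
print("Y",np.percentile(Y[m],[1,99]))
s=m&(v<290);print("front face X",np.median(X[s]),np.percentile(Z[s],[5,95]))
E
```

```text
[ -3.7 179.3 222.1 223.  223.6]
[(-40, 0), (-38, 0), (-36, 0), (-34, 0), (-32, 0), (-30, 0), (-28, 9), (-26, 250), (-24, 333), (-22, 345), (-20, 318), (-18, 362), (-16, 342), (-14, 349), (-12, 344), (-10, 357), (-8, 360), (-6, 361), (-4, 366), (-2, 362), (0, 366), (2, 386), (4, 379), (6, 377), (8, 395), (10, 392), (12, 408), (14, 403), (16, 402), (18, 410), (20, 412), (22, 473), (24, 996), (26, 8), (28, 0), (30, 0), (32, 0), (34, 0), (36, 0), (38, 0)]
Y [-17.11954784  40.32703903]
front face X 25.03595893526889 [ -3.36348255 211.05436536]
```

Call:
carry_out --moves '[[[-0.122,-0.217,0],0,0],[[-0.122,-0.217,0],0,0],[[-0.122,-0.217,0],0,0],[[-0.122,-0.217,0],0,0],[[-0.122,-0.217,0],0,0],[[-0.122,-0.217,0],0,0],[[0,0,0],-0.0395,0],[[0,0,0],-0.0395,0],[[0,0,0],-0.0395,0],[[0,0,0],-0.0395,0]]'

```text
time_s: 5.22
eef_pos: [506.8, -0.5, 183.2]
tool_rot: [1.0, -0.027, -0.002, -0.0]
contact_force: [-0.0, 0.2, -2.0]
opening: 35.2
grip_force: 40.9
```

Call:
carry_out --moves '[[[0,0,0],-0.0395,0],[[0,0,0],-0.0395,0],[[0,0,0],-0.0395,0],[[0,0,0],-0.0395,0],[[0,0,0],-0.0395,0],[[0,0,0],-0.0395,0],[[0,0,0],-0.0395,0],[[0,0,0],-0.0395,0],[[0,0,0],-0.0395,0],[[0,0,0],-0.0395,0]]'

```text
time_s: 6.05
eef_pos: [506.9, -1.1, 183.2]
tool_rot: [0.829, 0.559, -0.002, -0.001]
contact_force: [0.3, -0.3, -1.8]
opening: 35.8
grip_force: 40.9
```

Call:
carry_out --moves '[[[0,0,0],-0.0395,0],[[0,0,0],-0.0395,0],[[0,0,0],-0.0395,0],[[0,0,0],-0.0395,0],[[0,0,0],-0.0395,0],[[0,0,0],-0.0395,0],[[0,0,0],-0.0395,0],[[0,0,0],-0.0395,0],[[0,0,0],-0.0395,0],[[0,0,0],-0.0395,0]]'

```text
time_s: 6.88
eef_pos: [506.8, -1.1, 183.1]
tool_rot: [0.35, 0.937, -0.001, -0.002]
contact_force: [-0.2, -0.1, -2.3]
opening: 35.5
grip_force: 40.9
```

Call:
carry_out --moves '[[[0,0,0],-0.0395,0],[[0,0,0],-0.0395,0],[[0,0,0],-0.0395,0],[[0,0,0],-0.0395,0],[[0,0,0],0,0],[[0,0,0],0,0]]'

```text
time_s: 7.38
eef_pos: [507.3, -1.1, 183.9]
tool_rot: [0.114, 0.993, -0.0, -0.002]
contact_force: [-0.4, 1.0, -2.4]
opening: 35.7
grip_force: 40.9
```

```bash
python3 - <<'E'
from h import *
im,d=arm.camera("wrist");P=cloud("wrist",d);cv2.imwrite("pics/w4.png",im[:,:,::-1]);np.savez("pics/w4.npz",im=im,d=d,P=P)
to([508.2,-1.4,110],76.9);print(arm.read_state()["joints"].round(2))
near=lambda x,y,R:(np.hypot(P[...,0]-x,P[...,1]-y)<R)&(d>0)
rect(P,near(510,0,66)&(P[...,2]>54)&(P[...,2]<62),"rim")
E
```

```text
pos [507.5  -1.1 184.3] tooly 76.89 F [-0.2 -0.8 -1.4] open 35.7 grip 40.9 t 7.43
shift/150 [-0.0063 -0.0005  0.4951]
spin -0.0
[-0.1  -0.09  1.8   0.    1.44 -1.45]
rim 4322 [510.9  -1.6] [78.3 86.6] 76.9 [492.3   2.3  59.5]
```

View pics/w4.png

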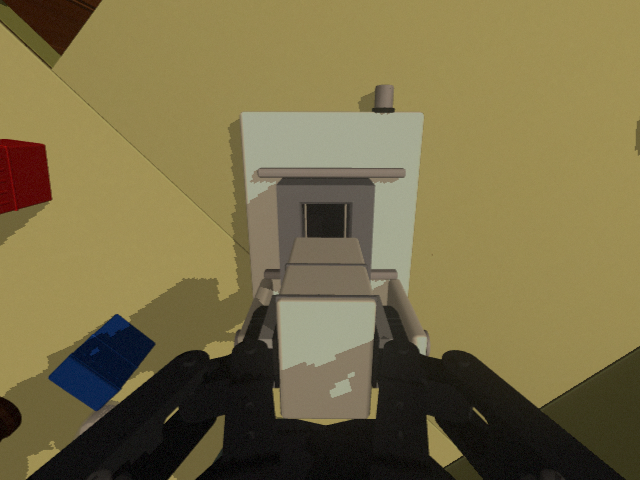

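The wrist view from the front has the cartridge and the opening both centred at column 327, so they are aligned. Descending to just above the rim, then feeling.

Call:
carry_out --moves '[[[-0.008,0,0.08],0,0],[[0,0,0.13],0,0],[[0,0,0.13],0,0],[[0,0,0.1],0,0],[[0,0,0.06],0,0],[[0,0,0.033],0,0],[[0,0,0.0],0,0],[[0,0,0],0,0]]'

```text
time_s: 8.1
eef_pos: [509.8, -1.5, 106.1]
tool_rot: [0.112, 0.994, -0.0, 0.0]
contact_force: [0.1, -0.4, -1.5]
opening: 35.6
grip_force: 40.9
```

Call:
carry_out --moves '[[[0,0,0.012],0,0],[[0,0,0.012],0,0],[[0,0,0.012],0,0],[[0,0,0.012],0,0],[[0,0,0],0,0]]'

```text
time_s: 8.52
eef_pos: [509.5, -1.5, 98.5]
tool_rot: [0.112, 0.994, 0.0, -0.0]
contact_force: [-0.3, 0.9, -1.9]
opening: 35.4
grip_force: 40.9
```

Call:
carry_out --moves '[[[0.005,0,0.007],0,0],[[0,0,0.007],0,0],[[0,0,0.007],0,0],[[0,0,0],0,0]]'

```text
time_s: 8.85
eef_pos: [508.7, -1.3, 95.3]
tool_rot: [0.112, 0.994, -0.0, -0.0]
contact_force: [-0.2, 0.8, -1.8]
opening: 35.9
grip_force: 40.9
```

No contact so far, with the underside at about 57 mm. Continuing.

Call:
carry_out --moves '[[[0,0,0.01],0,0],[[0,0,0.01],0,0],[[0,0,0.01],0,0],[[0,0,0.01],0,0],[[0,0,0],0,0]]'

```text
time_s: 9.27
eef_pos: [508.6, -1.3, 89.1]
tool_rot: [0.112, 0.994, -0.0, -0.0]
contact_force: [1.2, 0.8, -1.8]
opening: 35.5
grip_force: 40.9
```

Call:
carry_out --moves '[[[0,0,0.013],0,0],[[0,0,0.013],0,0],[[0,0,0.013],0,0],[[0,0,0.013],0,0],[[0,0,0.013],0,0],[[0,0,0.013],0,0],[[0,0,0],0,0]]'

```text
time_s: 9.85
eef_pos: [508.5, -1.3, 77.3]
tool_rot: [0.112, 0.994, -0.0, -0.0]
contact_force: [0.2, 0.2, -1.3]
opening: 35.7
grip_force: 40.9
```

Call:
carry_out --moves '[[[0,0,0.007],0,0],[[0,0,0.007],0,0],[[0,0,0],0,0]]'

```text
time_s: 10.1
eef_pos: [508.8, -1.3, 75.5]
tool_rot: [0.112, 0.994, 0.0, -0.0]
contact_force: [-1.8, 1.1, -2.5]
opening: 35.4
grip_force: 40.9
```

Call:
carry_out --moves '[[[0,0,0.007],0,0],[[0,0,0.007],0,0],[[0,0,0],0,0]]'

```text
time_s: 10.35
eef_pos: [508.7, -1.3, 73.4]
tool_rot: [0.112, 0.994, 0.0, -0.0]
contact_force: [0.7, -0.6, -1.3]
opening: 35.7
grip_force: 40.9
```

Call:
carry_out --moves '[[[0,0,0.005],0,0],[[0,0,0],0,0]]'

```text
time_s: 10.52
eef_pos: [508.8, -1.3, 72.8]
tool_rot: [0.112, 0.994, 0.0, -0.0]
contact_force: [-0.9, 0.5, -1.9]
opening: 35.9
grip_force: 40.9
```

Call:
carry_out --moves '[[[0,0,0.007],0,0],[[0,0,0.004],0,0],[[0,0,0],0,0]]'

```text
time_s: 10.77
eef_pos: [509.0, -1.4, 71.3]
tool_rot: [0.112, 0.994, -0.0, 0.0]
contact_force: [0.0, 0.7, -0.7]
opening: 35.1
grip_force: 41.0
```

Call:
carry_out --moves '[[[0,0,0.006],0,0],[[0,0,0],0,0]]'

```text
time_s: 10.93
eef_pos: [509.2, -1.4, 71.1]
tool_rot: [0.112, 0.994, -0.0, 0.0]
contact_force: [-2.7, -0.4, 5.0]
opening: 35.8
grip_force: 41.8
```

Call:
carry_out --moves '[[[0,0,0.006],0,0],[[0,0,0],0,0]]'

```text
time_s: 11.1
eef_pos: [509.2, -1.3, 70.6]
tool_rot: [0.112, 0.994, -0.0, 0.0]
contact_force: [-3.5, -0.0, 7.9]
opening: 35.6
grip_force: 42.2
```

Contact with the lift plate at 8 N, with the underside near 33 mm. Releasing and rising.

Call:
carry_out --moves '[[[0,0,-0.003],0,75],[[0,0,0],0,75],[[0,0,0],0,75],[[0,0,0],0,75],[[0,0,0],0,75],[[0,0,-0.05],0,75],[[0,0,-0.15],0,75],[[0,0,-0.2],0,75],[[0,0,-0.2],0,75],[[0,0,-0.25],0,75]]'

```text
time_s: 11.93
eef_pos: [507.6, -1.2, 197.6]
tool_rot: [0.112, 0.994, -0.0, -0.001]
contact_force: [1.2, 0.2, -0.8]
opening: 64.1
grip_force: 0.0
```

Call:
carry_out --moves '[[[0,0,-0.25],0,75],[[0,0,-0.25],0,75],[[0.2,0,-0.15],0,75],[[0.2,0,-0.1],0,75],[[0,0,0],0,75],[[0,0,0],0,75]]'

```text
time_s: 12.43
eef_pos: [450.5, 12.2, 312.3]
tool_rot: [0.112, 0.994, 0.0, 0.002]
contact_force: [0.1, 0.2, 0.5]
opening: 64.2
grip_force: 0.0
```

```bash
python3 - <<'E'
from h import *
ims=[]
for c in("wrist","side","top"):
    im,d=arm.camera(c);P=cloud(c,d);np.savez("pics/r_%s.npz"%c,im=im,d=d,P=P);ims.append(im)
    for l in("clamp_bar","clamp_hinge"):
        for r in arm.place_of(c,l)[:1]:
            u,v=map(int,r["centre"]);print(c,l,round(r["conf"],2),(u,v),P[min(v,479),min(u,639)].round())
a=np.vstack([ims[0],ims[1]]);s=cv2.resize(ims[1][130:310,250:430],(480,480))
cv2.imwrite("pics/r.png",np.hstack([cv2.resize(ims[0],(320,240)),cv2.resize(s,(240,240))])[:,:,::-1])
for c in("wrist","top"):
    z=np.load("pics/r_%s.npz"%c);P=z["P"];d=z["d"]
    near=lambda x,y,R:(np.hypot(P[...,0]-x,P[...,1]-y)<R)&(d>0)
    m=near(510,-2,42)&(P[...,2]>100)&(P[...,2]<115)
    if m.sum()>5:rect(P,m,c+" cart")
    m=near(580,-15,100)&(abs(P[...,2]-116)<4)
    if m.sum()>5:rect(P,m,c+" cheeks")
    m=near(660,-32,75)&(P[...,2]>225)&(P[...,2]<260)
    if m.sum()>5:rect(P,m,c+" bar");q=P[m];t=q[q[:,2]>q[:,2].max()-4];print(t.mean(0),q[:,2].max())
to(None)
E
```

```text
wrist clamp_bar 0.18 (163, 377) [432. -37. 364.]
wrist clamp_hinge 0.91 (332, 314) [577.  -8. 103.]
side clamp_bar 0.88 (297, 170) [658. -29. 236.]
side clamp_hinge 0.96 (324, 234) [574.  -9. 108.]
top clamp_bar 0.74 (352, 194) [657. -31. 237.]
top clamp_hinge 0.62 (346, 233) [579. -20. 108.]
wrist cart 1523 [510.6  -1.3] [36.6 54.5] 76.2 [509.2  -1.2 104.8]
wrist cheeks 717 [583.2 -14. ] [144.7  35.2] 76.5 [582.3 -14.3 114.7]
top cheeks 145 [583.5 -13.6] [142.8  33.6] 76.9 [581.5 -14.  115.8]
top bar 356 [648.8 -30.4] [112.2  38.3] 77.4 [655.8 -32.6 237. ]
[646.00053649 -34.47411939 246.68414574] 248.89954125997338
pos [450.4  11.9 309.1] tooly 77.14 F [-0.9 -0.6  1.2] open 63.9 grip 0.0 t 12.88
```

View pics/r.png

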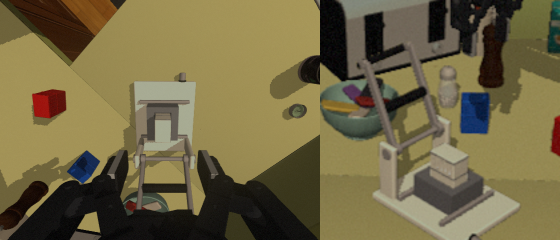

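The cartridge stands in the cradle, at (163,125) left and (448,165) right of the montage. The clamp leans back, with its bar at (387,55) on the right. Turning the gripper to grasp the bar, and checking where it is.

Call:
carry_out --moves '[[[0,0,0],0.0385,60],[[0,0,0],0.0385,60],[[0,0,0],0.0385,60],[[0,0,0],0.0385,60],[[0,0,0],0.0385,60],[[0,0,0],0.0385,60],[[0,0,0],0.0385,60],[[0,0,0],0.0385,60],[[0,0,0],0.0385,60],[[0,0,0],0.0385,60]]'

```text
time_s: 13.72
eef_pos: [450.4, 12.0, 309.6]
tool_rot: [0.659, 0.752, -0.0, -0.0]
contact_force: [0.3, 0.5, 0.3]
opening: 51.5
grip_force: 0.0
```

Call:
carry_out --moves '[[[0,0,0],0.0385,60],[[0,0,0],0.0385,60],[[0,0,0],0.0385,60],[[0,0,0],0.0,60],[[0,0,0],0.0,60]]'

```text
time_s: 14.13
eef_pos: [450.4, 12.0, 309.7]
tool_rot: [0.781, 0.624, -0.0, -0.0]
contact_force: [-0.1, -0.3, 0.3]
opening: 51.2
grip_force: 0.0
```

```bash
python3 - <<'E'
from h import *
a=np.radians(-13.2);ex=np.array([np.cos(a),np.sin(a)]);ey=np.array([-ex[1],ex[0]]);H=np.array([579.4,-12.9])
for c in("top","side"):
    z=np.load("pics/r_%s.npz"%c);P=z["P"];d=z["d"]
    X=(P[...,:2]-H)@ex;Y=(P[...,:2]-H)@ey;Z=P[...,2]-105
    m=(d>0)&(abs(Y)<38)&(X>-20)&(X<120)&(Z>40)&(Z<170)
    q=np.c_[X[m],Z[m]]
    b=q[q[:,1]>100];r=q[(q[:,1]<90)]
    for n,s in(("bar",b),("roller",r)):
        if len(s):print(c,n,len(s),"mean",s.mean(0).round(1),"min",s.min(0).round(1),"max",s.max(0).round(1))
    m=(d>0)&(abs(Y)<70)&(Z>100)&(Z<170)&(X<120)&(X>0);print("Y ext",np.percentile(Y[m],[1,99]).round(1))
t=H+80*ex;to([*t,300],-13.2)
E
```

```text
top bar 187 mean [ 83.3 131.2] min [ 76.2 124.1] max [ 90.8 143.9]
top roller 221 mean [31.2 68.8] min [22.9 56.8] max [42.1 76.4]
Y ext [-55.6  53.7]
side bar 160 mean [ 80.5 128.9] min [ 74.6 120.1] max [ 89.8 135. ]
side roller 208 mean [27.8 66.4] min [20.2 55.8] max [39.3 73.3]
Y ext [-54.9  55.6]
pos [450.4  12.  309.7] tooly -12.72 F [-0.1 -0.3  0.3] open 51.2 grip 0.0 t 14.13
shift/150 [0.023  1.4089 0.0637]
spin 0.0027
```

Call:
carry_out --moves '[[[0.004,0.24,0],0.003,60],[[0.004,0.24,0],0,60],[[0.004,0.24,0],0,60],[[0.004,0.24,0],0,60],[[0.004,0.24,0],0,60],[[0.003,0.23,0.06],0,60],[[0,0,0],0,60],[[0,0,0],0,60]]'

```text
time_s: 14.8
eef_pos: [660.0, -34.7, 296.2]
tool_rot: [0.784, 0.621, -0.002, -0.002]
contact_force: [0.3, 0.2, 0.1]
opening: 51.5
grip_force: 0.0
```

```bash
python3 - <<'E'
from h import *
a=np.radians(-13.2);ex=np.array([np.cos(a),np.sin(a)]);H=np.array([579.4,-12.9])
to([*(H+83*ex),212],-13.2)
im,d=arm.camera("wrist");P=cloud("wrist",d);cv2.imwrite("pics/w6.png",im[:,:,::-1])
ey=np.array([-ex[1],ex[0]])
X=(P[...,:2]-H)@ex;Y=(P[...,:2]-H)@ey;Z=P[...,2]-105
m=(d>0)&(abs(Y)<38)&(X>50)&(X<120)&(Z>100)&(Z<150)
if m.sum():print(m.sum(),np.percentile(X[m],[1,50,99]),np.percentile(Z[m],[1,50,99]),np.percentile(Y[m],[1,99]))
E
```

```text
pos [660.  -34.7 296.2] tooly -13.29 F [0.3 0.2 0.1] open 51.5 grip 0.0 t 14.8
shift/150 [0.0195 0.0006 0.5615]
spin -0.0005
2329 [78.10359834 84.75417457 91.67020562] [128.94241373 133.85280322 135.80238592] [-36.83102046  37.35329603]
```

View pics/w6.png

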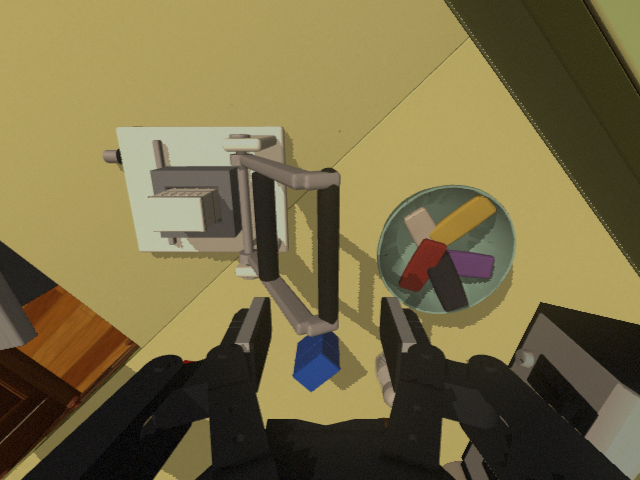

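The view shows the bar at (328,245) between the open fingers, the roller at (264,225), and clear space around. Descending onto the bar and gripping it lightly.

Call:
carry_out --moves '[[[0.01,0.003,0.12],0,60],[[0.009,0.003,0.14],0,60],[[0,0,0.14],0,60],[[0,0,0.1],0,60],[[0,0,0.055],0,60],[[0,0,0],0,20],[[0,0,0],0,10],[[0,0,0],0,0],[[0,0,0],0,0],[[0,0,0],0,0]]' --newtons 20

```text
time_s: 15.68
eef_pos: [662.4, -31.9, 220.1]
tool_rot: [0.785, 0.619, 0.001, 0.001]
contact_force: [-0.1, -0.2, 5.0]
opening: 13.3
grip_force: 20.9
```

Call:
carry_out --moves '[[[0,0,0],0,0],[[0,0,0],0,0],[[0,0,0],0,0]]'

```text
time_s: 15.93
eef_pos: [662.7, -31.9, 219.8]
tool_rot: [0.785, 0.619, 0.001, 0.001]
contact_force: [0.5, 0.1, 6.3]
opening: 12.7
grip_force: 21.0
```

```bash
cat >> h.py <<'E'
def clamp():
    a=np.radians(-13.2);ex=np.array([np.cos(a),np.sin(a)]);ey=np.array([-ex[1],ex[0]]);H=np.array([579.4,-12.9])
    p=arm.read_state()["eef_pos"];X=(p[:2]-H)@ex;Y=(p[:2]-H)@ey;Z=p[2]+19-105
    print("bar X,Y,Z",round(X,1),round(Y,1),round(Z,1),"r",round(np.hypot(X,Z),1),"phi",round(np.degrees(np.arctan2(Z,-X)),2))
    return X,Z
E
python3 - <<'E'
from h import *
to(None);X,Z=clamp();f=np.degrees(np.arctan2(Z,-X))
for k in range(4,116,4):
    g=np.radians(f-k+4);h=np.radians(f-k);r=151/150
    print(k,round(f-k,1),round((-np.cos(h)+np.cos(g))*r,3),round(-(np.sin(h)-np.sin(g))*r,3))
E
```

```text
pos [662.7 -31.9 219.8] tooly -13.47 F [0.5 0.1 6.3] open 12.7 grip 21.0 t 15.93
bar X,Y,Z 85.5 0.5 133.8 r 158.8 phi 122.56
4 118.6 -0.061 -0.036
8 114.6 -0.063 -0.031
12 110.6 -0.065 -0.027
16 106.6 -0.067 -0.022
20 102.6 -0.068 -0.018
24 98.6 -0.069 -0.013
28 94.6 -0.07 -0.008
32 90.6 -0.07 -0.003
36 86.6 -0.07 0.002
40 82.6 -0.07 0.007
44 78.6 -0.069 0.012
48 74.6 -0.068 0.016
52 70.6 -0.067 0.021
56 66.6 -0.065 0.026
60 62.6 -0.063 0.03
64 58.6 -0.061 0.035
68 54.6 -0.059 0.039
72 50.6 -0.056 0.043
76 46.6 -0.053 0.047
80 42.6 -0.049 0.05
84 38.6 -0.046 0.053
88 34.6 -0.042 0.056
92 30.6 -0.038 0.059
96 26.6 -0.034 0.062
100 22.6 -0.029 0.064
104 18.6 -0.025 0.066
108 14.6 -0.02 0.067
112 10.6 -0.015 0.069
```

Call:
carry_out --moves '[[[0,-0.03,-0.018],0,0],[[0,-0.046,-0.026],0,0],[[0,-0.062,-0.033],0,0],[[0,-0.064,-0.028],0,0],[[0,-0.066,-0.024],0,0],[[0,-0.067,-0.02],0,0]]'

```text
time_s: 16.43
eef_pos: [614.4, -20.5, 243.0]
tool_rot: [0.785, 0.619, 0.002, 0.003]
contact_force: [4.4, -0.9, 4.8]
opening: 13.1
grip_force: 20.3
```

```bash
python3 -c "
from h import *
to(None);clamp()"
```

```text
pos [614.4 -20.5 243. ] tooly -13.49 F [ 4.4 -0.9  4.8] open 13.1 grip 20.3 t 16.43
bar X,Y,Z 35.9 0.6 157.0 r 161.0 phi 102.87
```

Call:
carry_out --moves '[[[0,-0.068,-0.01],0,0],[[0,-0.069,-0.006],0,0],[[0,-0.07,-0.001],0,0],[[0,-0.07,0.004],0,0],[[0,-0.07,0.009],0,0],[[0,-0.07,0.012],0,0]]'

```text
time_s: 16.93
eef_pos: [553.0, -6.1, 241.4]
tool_rot: [0.785, 0.619, 0.002, 0.002]
contact_force: [1.1, -2.1, 2.5]
opening: 13.2
grip_force: 21.2
```

```bash
python3 -c "
from h import *
to(None);X,Z=clamp();print(np.sqrt(151**2-X*X), np.degrees(np.arccos(-X/151)))"
```

```text
pos [553.   -6.1 241.4] tooly -13.49 F [ 1.1 -2.1  2.5] open 13.2 grip 21.2 t 16.93
bar X,Y,Z -27.3 0.6 155.4 r 157.8 phi 80.05
148.5194087343587 79.60024517755788
```

Call:
carry_out --moves '[[[0,-0.068,0.016],0,0],[[0,-0.067,0.02],0,0],[[0,-0.066,0.025],0,0],[[0,-0.064,0.03],0,0],[[0,-0.062,0.034],0,0],[[0,-0.059,0.038],0,0],[[0,-0.057,0.042],0,0],[[0,-0.054,0.046],0,0]]'

```text
time_s: 17.6
eef_pos: [480.0, 11.5, 202.2]
tool_rot: [0.785, 0.619, 0.001, 0.001]
contact_force: [2.9, -1.9, 1.5]
opening: 12.9
grip_force: 21.6
```

```bash
python3 -c "
from h import *
to(None);X,Z=clamp();print(np.sqrt(151**2-X*X), np.degrees(np.arccos(-X/151)))"
```

```text
pos [480.   11.5 202.2] tooly -13.49 F [ 2.9 -1.9  1.5] open 12.9 grip 21.6 t 17.6
bar X,Y,Z -102.4 1.0 116.2 r 154.9 phi 48.63
111.01904499648815 47.32627091395248
```

Call:
carry_out --moves '[[[0,-0.051,0.049],0,0],[[0,-0.047,0.053],0,0],[[0,-0.043,0.055],0,0],[[0,-0.039,0.058],0,0],[[0,-0.035,0.06],0,0],[[0,-0.016,0.031],0,0],[[0,-0.008,0.016],0,0],[[0,0,0],0,0]]'

```text
time_s: 18.27
eef_pos: [444.8, 19.9, 152.2]
tool_rot: [0.785, 0.619, 0.0, 0.001]
contact_force: [8.5, -3.5, -5.5]
opening: 13.1
grip_force: 20.0
```

```bash
python3 -c "
from h import *
to(None);X,Z=clamp();f=np.degrees(np.arccos(-X/151));print(np.sqrt(151**2-X*X), f)
im,d=arm.camera('side');cv2.imwrite('pics/s7.png',cv2.resize(im[150:310,270:430],(480,480))[:,:,::-1])"
```

```text
pos [444.8  19.9 152.2] tooly -13.48 F [ 8.5 -3.5 -5.5] open 13.1 grip 20.0 t 18.27
bar X,Y,Z -138.6 1.2 66.2 r 153.6 phi 25.54
60.02093029560225 23.421335056078565
```

View pics/s7.png

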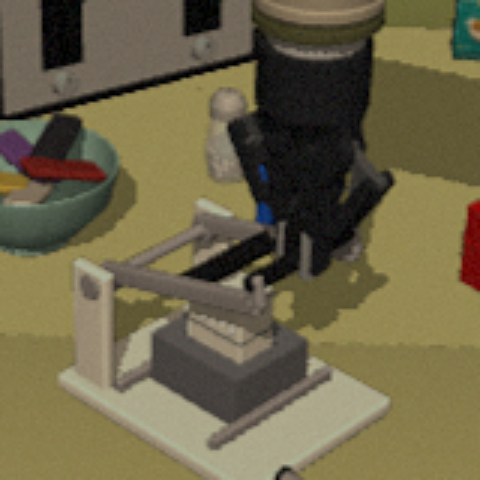

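The side view shows the clamp over the cartridge at (235,340), with the gripper holding the bar at (290,265) and the roller just above the cartridge top. Now going slowly.

Call:
carry_out --moves '[[[0,0.008,0.014],0,0],[[0,0,0.016],0,0],[[0,-0.004,0.016],0,0],[[0,-0.005,0.016],0,0],[[0,-0.005,0.016],0,0],[[0,0,0],0,0]]'

```text
time_s: 18.82
eef_pos: [440.6, 20.9, 139.4]
tool_rot: [0.785, 0.619, -0.002, -0.002]
contact_force: [-8.9, 0.5, 0.9]
opening: 12.8
grip_force: 21.0
```

```bash
python3 -c "
from h import *
to(None);X,Z=clamp()"
```

```text
pos [440.6  20.9 139.4] tooly -13.46 F [-8.9  0.5  0.9] open 12.8 grip 21.0 t 18.82
bar X,Y,Z -142.8 1.2 53.4 r 152.5 phi 20.5
```

Call:
carry_out --moves '[[[0,-0.006,0.005],0,0],[[0,-0.0015,0.005],0,0],[[0,-0.0015,0.005],0,0],[[0,-0.0015,0.005],0,0],[[0,-0.0015,0.005],0,0],[[0,-0.0015,0.005],0,0],[[0,-0.0015,0.005],0,0],[[0,-0.0015,0.005],0,0]]'

```text
time_s: 19.48
eef_pos: [439.4, 21.2, 134.8]
tool_rot: [0.785, 0.619, -0.001, -0.001]
contact_force: [-9.4, -1.2, 9.7]
opening: 12.9
grip_force: 21.9
```

```bash
python3 -c "
from h import *
to(None);X,Z=clamp()"
```

```text
pos [439.4  21.2 134.8] tooly -13.46 F [-9.4 -1.2  9.7] open 12.9 grip 21.9 t 19.48
bar X,Y,Z -144.1 1.3 48.8 r 152.2 phi 18.71
```

Call:
carry_out --moves '[[[0,-0.005,0.004],0,0],[[0,-0.003,0.004],0,0],[[0,-0.0015,0.004],0,0],[[0,-0.0015,0.004],0,0],[[0,-0.0015,0.004],0,0],[[0,-0.0012,0.004],0,0],[[0,-0.0012,0.004],0,0],[[0,-0.0012,0.004],0,0]]'

```text
time_s: 20.15
eef_pos: [438.4, 21.5, 130.8]
tool_rot: [0.785, 0.619, -0.0, -0.0]
contact_force: [-3.8, -1.8, 9.6]
opening: 13.4
grip_force: 21.8
```

```bash
python3 -c "
from h import *
to(None);X,Z=clamp()"
```

```text
pos [438.4  21.5 130.8] tooly -13.47 F [-3.8 -1.8  9.6] open 13.4 grip 21.8 t 20.15
bar X,Y,Z -145.2 1.3 44.8 r 151.9 phi 17.15
```

Call:
carry_out --moves '[[[0,-0.003,0.005],0,0],[[0,-0.0012,0.005],0,0],[[0,-0.0012,0.005],0,0],[[0,-0.0012,0.005],0,0],[[0,-0.0012,0.005],0,0],[[0,-0.0012,0.005],0,0],[[0,-0.0012,0.005],0,0],[[0,-0.0012,0.005],0,0]]'

```text
time_s: 20.82
eef_pos: [437.1, 21.8, 125.1]
tool_rot: [0.785, 0.619, -0.0, 0.0]
contact_force: [-3.2, -2.9, 9.9]
opening: 12.9
grip_force: 22.0
```

Call:
carry_out --moves '[[[0,-0.001,0.005],0,0],[[0,-0.001,0.005],0,0],[[0,-0.001,0.005],0,0],[[0,-0.001,0.005],0,0],[[0,-0.001,0.005],0,0],[[0,-0.001,0.005],0,0]]'

```text
time_s: 21.32
eef_pos: [436.2, 22.0, 120.6]
tool_rot: [0.785, 0.619, -0.0, 0.0]
contact_force: [-2.8, -3.0, 7.9]
opening: 12.6
grip_force: 22.0
```

```bash
python3 -c "
from h import *
to(None);X,Z=clamp()"
```

```text
pos [436.2  22.  120.6] tooly -13.47 F [-2.8 -3.   7.9] open 12.6 grip 22.0 t 21.32
bar X,Y,Z -147.4 1.3 34.6 r 151.4 phi 13.2
```

Call:
carry_out --moves '[[[0,-0.001,0.005],0,0],[[0,-0.001,0.005],0,0],[[0,-0.001,0.005],0,0],[[0,-0.001,0.005],0,0],[[0,-0.001,0.005],0,0],[[0,-0.001,0.005],0,0]]'

```text
time_s: 21.82
eef_pos: [435.5, 22.2, 116.1]
tool_rot: [0.785, 0.619, 0.0, 0.0]
contact_force: [-1.8, -2.6, 7.8]
opening: 12.8
grip_force: 22.1
```

Call:
carry_out --moves '[[[0,-0.001,0.005],0,0],[[0,-0.001,0.005],0,0],[[0,-0.001,0.004],0,0],[[0,-0.001,0.004],0,0],[[0,-0.001,0.004],0,0]]'

```text
time_s: 22.23
eef_pos: [435.0, 22.3, 112.8]
tool_rot: [0.785, 0.619, 0.0, 0.001]
contact_force: [-1.2, -3.9, 8.4]
opening: 13.1
grip_force: 22.1
```

```bash
python3 -c "
from h import *
to(None);X,Z=clamp()"
```

```text
pos [435.   22.3 112.8] tooly -13.47 F [-1.2 -3.9  8.4] open 13.1 grip 22.1 t 22.23
bar X,Y,Z -148.6 1.3 26.8 r 151.0 phi 10.24
```

Call:
carry_out --moves '[[[0,-0.0005,0.004],0,0],[[0,-0.0005,0.004],0,0],[[0,-0.0005,0.004],0,0],[[0,-0.0005,0.004],0,0]]'

```text
time_s: 22.57
eef_pos: [435.0, 22.3, 111.9]
tool_rot: [0.785, 0.619, 0.0, 0.001]
contact_force: [-9.8, -3.5, 25.5]
opening: 13.0
grip_force: 23.8
```

Call:
carry_out --moves '[[[0,-0.0005,0.004],0,0],[[0,-0.0005,0.004],0,0],[[0,-0.0005,0.004],0,0],[[0,-0.0005,0.004],0,0]]'

```text
time_s: 22.9
eef_pos: [435.1, 22.6, 110.8]
tool_rot: [0.785, 0.619, 0.001, 0.001]
contact_force: [-13.8, -1.8, 36.8]
opening: 12.7
grip_force: 25.3
```

Call:
carry_out --moves '[[[0,0,0.004],0,0],[[0,0,0.004],0,0],[[0,0,0.004],0,0]]'

```text
time_s: 23.15
eef_pos: [435.2, 22.8, 109.4]
tool_rot: [0.785, 0.619, 0.001, 0.001]
contact_force: [-17.4, 0.6, 43.0]
opening: 12.9
grip_force: 26.4
```

The stop was reached at TCP z of about 112: the force jumped there. Easing off and releasing.

Call:
carry_out --moves '[[[0,0,-0.012],0,0],[[0,0,-0.012],0,0],[[0,0,-0.008],0,10],[[0,0,0],0,20],[[0,0,0],0,30],[[0,0,0],0,40],[[0,0,0],0,40],[[0,0,0],0,40]]'

```text
time_s: 23.82
eef_pos: [433.5, 22.9, 109.8]
tool_rot: [0.785, 0.619, -0.0, -0.0]
contact_force: [-0.0, 0.3, -0.3]
opening: 34.1
grip_force: 0.0
```

Call:
carry_out --moves '[[[0,0,-0.05],0,40],[[0,0,-0.1],0,40],[[0,0,-0.2],0,40],[[0,0,-0.2],0,40],[[0,0,-0.2],0,40],[[0,0,-0.2],0,40],[[0,-0.15,0],0,40],[[0,-0.15,0],0,40],[[0,0,0],0,40]]'

```text
time_s: 24.57
eef_pos: [388.4, 33.9, 254.1]
tool_rot: [0.785, 0.619, 0.0, 0.0]
contact_force: [0.1, -0.5, 0.2]
opening: 34.1
grip_force: 0.0
```

```bash
python3 - <<'E'
from h import *
to(None)
a=np.radians(-13.2);ex=np.array([np.cos(a),np.sin(a)]);ey=np.array([-ex[1],ex[0]]);H=np.array([579.4,-12.9])
ims=[]
for c in("wrist","side"):
    im,d=arm.camera(c);P=cloud(c,d);ims.append(im)
    X=(P[...,:2]-H)@ex;Y=(P[...,:2]-H)@ey;Z=P[...,2]
    for n,lo,hi in(("bar",-162,-138),("roller",-82,-58),("carttop",-58,-46)):
        m=(d>0)&(abs(Y)<(30 if n!="carttop" else 12))&(X>lo)&(X<hi)&(Z>60)&(Z<180)
        if m.sum()>5:print(c,n,m.sum(),np.percentile(Z[m],[5,50,95]).round(1))
cv2.imwrite("pics/f.png",np.hstack([cv2.resize(ims[0],(400,300)),cv2.resize(ims[1][170:320,270:430],(400,300))])[:,:,::-1])
E
```

```text
pos [388.4  33.9 254.1] tooly -13.45 F [ 0.1 -0.5  0.2] open 34.1 grip 0.0 t 24.57
wrist bar 1176 [126.7 130.8 132.4]
wrist roller 1995 [ 72.  111.  114.7]
wrist carttop 172 [94.8 95.8 97. ]
side bar 145 [122.7 129.7 133.3]
side roller 259 [ 61.2 107.4 115.1]
side carttop 6 [60.2 62.4 98. ]
```

View pics/f.png

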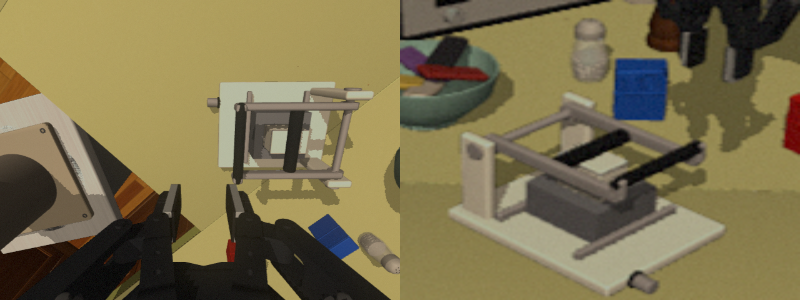

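The final view shows the clamp shut: bar top at 132 mm as expected, roller on the cartridge, cartridge top at about 97 mm. The gripper is clear and the bystanders have not moved. Handing in.

```bash
python3 -c "
from station import arm
print(arm.sign_off())"
```

```text
the job is handed in; nothing more can be done
None
```

The cartridge is in the cradle and the clamp is shut on it, with the bystanders apparently undisturbed and the job handed in at about 25 s; the press force rose to 43 N at the wrist only after the clamp met its stop.

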